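# Load the bonding press and set its dwell timer

## Task

Set the long bonded coupon down gently (do not drop it), flat on the press bed inside its low rim, let go of it, and then close the press lid fully. Then wind the timer knob clockwise past its top mark (30 minutes) and turn it back down to 20 minutes. Leave the other things on the bench where they are.

Things in the scene. Friction and masses are not known exactly. Their poses are not given: they have to be found in the camera images.
- coupon: the long bonded coupon: a flat bar 80 x 40 x 20 mm (x, y, z) of three layers, black rubber between two bare aluminium plates, about 130 g; it starts lying flat on the bench. Origin at the centre of its underside, x along its length.
- press: the bonding press, fixed: pale green base 170 x 150 x 30 mm (x, y, z), origin at the centre of its underside, z up, x from its open front to its hinge side. On top is a flat bed inside a steel rim 5 mm high. Two pins (14 mm across, 22 mm tall) stand at the front corners, 74 mm in front of the origin and 58 mm to either side; two hinge blocks at the back reach 74 mm above the bench.
- bed (a point): middle of the press bed's surface, 30 mm above the bench and 5 mm in front of the press origin (press x = -5 mm); axes as the press. The bed's inside measures 110 x 70 mm (x, y).
- lid (a joint): angle of the press lid (rad): 0 = closed, lying level 3 mm above the coupon; it starts open at about 1.45 to 1.75, standing up at the back of the press, and goes no farther than 1.9. Stiff friction hinge (0.55 N m): it stays wherever it is left; about 4 to 5 N at its free edge moves it. No latch.
- lid_hinge (a point): middle of the lid's hinge line, 58 mm above the bench, 75 mm behind the press origin (press x = +75 mm); the hinge line runs along the press's y. The point's axes are those of the press and do not turn with the lid.
- lid_edge (a point): middle of the lid's free edge, in mid-thickness, 150 mm from the hinge line; moves with the lid. The lid is an aluminium plate 10 mm thick, 128 mm wide, its mid-plane through the hinge line. A black bar handle (10 mm thick, 80 mm long) stands on in the plate's plane, 172 mm from the hinge. At angle a a point r from the hinge lies -r cos(a) along press x, r sin(a) up.
- console: the timer's pedestal, fixed: base 120 x 130 mm, with a pale green head, 130 x 140 x 40 mm, whose dial face leans 30 degrees from level, so that it looks up and towards the console's front (-x of the body), which is turned to the robot's left (world +y). Origin at the centre of the underside, z up. Its highest edge is about 135 mm above the bench.
- face (a point): centre of the dial face, on the knob's axis, 102 mm above the bench; axes as the console body (z up). The outward normal is (-sin 30, 0, cos 30 degrees) in these axes. Seven black ticks, one each 5 minutes: 0 at the left (console +y), 15 at the upper side (+x), 30 nearly at the right; 0, 10, 20 and 30 are longer, a round dot marks 30.
- timer (a joint): the timer's pointer angle (rad), clockwise positive as seen facing the dial; 0.1 rad per minute, so 30 minutes (top mark) = 3.0 and 20 minutes = 2.0. Starts at 5 to 13 minutes; hard stop a little past the top, at 3.4. The knob turns stiffly (0.1 N m), stays where it is left and does not run down by itself.
- timer_grip (a point): point on the timer knob's axis at a good height to grip, 24 mm out from the face. The knob is a black round grip 40 mm across, 5 to 35 mm out from the face, over a flange 62 mm across and 6 mm high; a white line on it is the pointer. z points out along the axis, y along the pointer, so it turns with the knob. It can be gripped at any angle around its axis.
- offcut: bystander: short piece of the same layered bar, 36 x 40 x 20 mm; not the coupon to press. Origin under its centre.
- tape: bystander: cardboard roll core, 84 mm across, 24 mm high, hollow. Origin under its centre.
- marker: bystander: black pen, 100 mm long (its y), 12 mm thick. Origin under its centre.
- adhesive: bystander: closed jar, 60 mm across, 85 mm high. Origin under its centre.
- driver: bystander: screwdriver lying along its own x. Origin under it.
- cup: bystander: open steel cup, 74 mm across, 85 mm high. Origin under its centre.
- aframe: bystander: grey sheet bent to a tent 90 mm long (its y) and about 93 mm high. Origin under its centre.

How it is judged (in metres and radians):
On the way, in this order (a step that is already met when the one before it is completed fails the run):
1. the coupon lies flat on the press bed inside the rim, let go, with the lid still open (x of coupon in the frame of bed between -0.018 and 0.018 m and y of coupon in the frame of bed between -0.018 and 0.018 m and z of coupon in the frame of bed between -0.004 and 0.003 m and angle between coupon's own z axis and vertical below 0.06 rad and value of joint lid above 0.8 rad and contact force between the fingers and coupon below 0.1 N and linear speed of coupon below 0.02 m/s), for 0.1 s.
2. the lid is closed with the coupon under it (x of coupon in the frame of bed between -0.018 and 0.018 m and y of coupon in the frame of bed between -0.018 and 0.018 m and z of coupon in the frame of bed between -0.004 and 0.003 m and angle between coupon's own z axis and vertical below 0.06 rad and value of joint lid below 0.05 rad), for 0.2 s.
3. the timer has been wound past its 30-minute top mark (value of joint timer above 3.02 rad and value of joint lid below 0.05 rad).
4. the timer has been turned back down to 20 minutes (value of joint timer between 1.85 and 2.15 rad), for 0.2 s.
At the end, for the whole second after the job is handed in: The coupon lies flat and at rest on the press bed inside the rim, its centre within 18 mm of the bed's middle along both bed axes; the lid is closed (under 0.05 rad); the timer stands still at 20 minutes within 1.5 minutes (1.85 to 2.15 rad) (all of step 2 and all of step 4 and velocity of joint timer between -0.05 and 0.05 rad/s and linear speed of coupon below 0.02 m/s); the robot touches nothing.
It fails at once if a bystander was moved more than 30 mm (distance of any of offcut, tape, marker, adhesive, driver, cup, aframe from where it was at the start of the episode above 0.03 m).
It fails at once if the coupon was dropped (free and faster than 0.5 m/s) (linear speed of coupon above 0.5 m/s and contact force between the fingers and coupon below 0.05 N).
It also fails if it takes over 72 s, if anything falls off the work surface, if the arm or the gripper's body presses on something with over 40 N, if the wrist force passes 120 N, or if a joint passes its speed limit or range.

## Robot

A 6-joint arm with a two-finger parallel gripper is mounted at the origin on the work surface. World frame = base frame: x ahead of the robot, y to its left, z up, the work surface at z = 0. Lengths are in mm, angles in rad, forces in N, time in s.
With the tool pointing down it reaches from about 350 to 975 mm from the base axis. Payload 7.1 kg.
Tool frame: the origin (TCP) lies at the very end of the fingers, on their centre line; the grasp point (between the pads) lies 19 mm behind it; z points along the fingers, y is the line along which they close (so a half turn about z gives the same grasp; the last joint's range is limited). The gripper opens to 88 mm and grips with 3 to 60 N. Pads are 20 mm wide; open, the fingers measure 115 mm over their backs; the gripper's body (75 mm by 178 mm) begins 61 mm behind the grasp point.
Start: joints at [1.134, 0.423, 1.63, -0, 1.089, -0.019], TCP at [253.562, 571.237, 222.675] pointing down, gripper open.
Joint ranges: [-3, 3], [-0.9, 2.11], [0.09, 2.58], [-1.31, 4.45], [0.11, 2.69], [-2.54, 2.54]. Speed limits (rad/s): [2.39, 2.39, 3.01, 3.14, 3.14, 3.14].

## Interface

Orientations are given as a rotation vector (axis times angle).
In Python, from workcell import sensors, imaging, close_job gives the robot as it stands. The module is installed in compiled form; this text tells all that it offers.
- The arm moves only by the tool servo_tool, never from a script. Its argument "steps" is a list of rows, each a list of 3 entries, a list of its own where there are three numbers: the shift along the world's x, y, z in m, then the turn, a rotation vector about the world's x, y, z in degrees, then the opening, from -1 (shut) to 1 (fully open). A call has exactly 8 rows; each row shifts and turns the commanded pose from where the row before left it; what a row does not reach is not made up. A row lasts 1/12 s, in which the tool goes at most 41.7 mm and 7.16 degrees, less where a joint would pass 70% of its speed; a pose out of reach is approached as far as the arm can. A call is refused whole if a number of a shift passes 0.0417 or a number of a turn 7.16, either way. A call with a gripper value outside its range is refused whole. The fingers move at their own pace and stop on an object; the grip force is fixed at half the most. Time passes only in rows, so rows that do not move let the fingers close, or fill a call up. It gives the time, the measured TCP pose, the force, the opening and the grip force at its end, in the units of the state.
- sensors.get_obs(): the state, without advancing time (a new reading comes with each control period).
- imaging.get_image(name): name is "side" or "top"; returns a dict with "color" (384x512x3 uint8, blue, green, red), "range_z" (384x512 float32, mm along the optical axis (not along the pixel's ray), 0 where there is no reading), "vertical_fov" (degrees; the focal length in pixels is half the picture's height over the tangent of half this angle, whatever the lens; pixels are square), "cx", "cy" (the principal point, pixels), "rvec" (rotation vector, rad) and "tvec" (3), from world to camera coordinates, as OpenCV has them. Camera axes: x right, y down, z forward; pixel columns grow to the right and rows downward; lengths in mm; the calibration is good to about 2 mm. A picture is of the moment at which its call begins.
- close_job(): hands the job in; it is judged then, once.
The state is a dict: "t": time; "qpos": joint angles; "qvel": joint speeds; "joint_torque": joint torques, N m; "ee_pos": TCP position; "orientation": TCP orientation; "ft_force": force on the tool from outside, world axes, zero at the start; "moment": the same for the moment, N m; "width": finger opening in mm; "grasp_force": force on a finger pad.
Only numpy, scipy, OpenCV 4.12 (cv2) and the standard library are available. Lean on these libraries where they do the work, as an engineer would, in place of code of your own. Each camera call takes 0.05 s, during which the arm holds its last target. There are 200 camera calls.

## Working session

There is one attempt and no reset: what is moved stays moved. The work goes in short steps, Python scripts to look and compute and a tool call to move; the robot and the scene stay as the last step left them, time stands still between calls to the robot, and variables do not carry over. Pictures are saved under pics/ and viewed, at most 10 in all, crops included, and the job is handed in when it is done.

Besides the shell and the picture viewer there is one more tool, called after "Call:" by a JSON object that holds its "name" and its "arguments", one argument or row to a line. servo_tool: Moves the arm, as the interface text tells. Its arguments: {"type":"object","properties":{"steps":{"type":"array"}},"required":["steps"]}

```bash
mkdir -p pics && cat > h.py <<'E'
import numpy as np, cv2
from workcell import sensors, imaging
def grab(n):
    im=imaging.get_image(n); np.savez('%s.npz'%n,**im); cv2.imwrite('pics/_%s.png'%n,im['color']); return im
def load(n): return dict(np.load('%s.npz'%n))
def cloud(im):
    H,W=im['range_z'].shape; f=H/2/np.tan(np.radians(float(im['vertical_fov']))/2)
    v,u=np.mgrid[:H,:W]; z=im['range_z']
    P=np.stack([(u-im['cx'])*z/f,(v-im['cy'])*z/f,z],-1)
    R=cv2.Rodrigues(np.array(im['rvec'],float).reshape(3,1))[0]
    X=(P-np.array(im['tvec']).ravel())@R
    X[z==0]=np.nan; return X
E
python3 - <<'E'
from h import *
for n in('top','side'):
    im=grab(n); cv2.imwrite('pics/%s0.png'%n,cv2.resize(im['color'],(768,576),interpolation=cv2.INTER_CUBIC))
    print(n,im['vertical_fov'],im['cx'],im['cy'],im['rvec'],im['tvec'])
print(sensors.get_obs())
E
```

```text
top 48.757669450476826 255.57805168166303 193.27505448500497 [ 2.20482318 -2.16060788  0.11429767] [ -17.44253086  512.23286522 1288.165738  ]
side 43.87361248089787 257.77641846750305 190.14353509925033 [ 0.09004636 -2.80777848  1.29076221] [ 481.22923743   90.86302109 1376.71706939]
{'t': 0.1, 'qpos': array([ 1.13403870e+00,  4.23814557e-01,  1.63059418e+00, -4.40414127e-05,
        1.08859536e+00, -1.90139795e-02]), 'qvel': array([-0.00049548, -0.00242046, -0.00242753,  0.00049364, -0.00087503,
       -0.00258723]), 'joint_torque': array([ 8.18676417e-04, -5.45618749e+01, -2.74328148e+01,  6.45479118e-02,
        1.87764812e-02, -4.53416112e-05]), 'ee_pos': array([253.34673505, 570.8046555 , 221.95574486]), 'orientation': array([-6.51339455e-01, -3.07304277e+00,  2.17342268e-03]), 'ft_force': array([-0.49689559,  0.55326891, -0.26043131]), 'moment': array([ 0.03085861, -0.02824026, -0.03968654]), 'grasp_force': 0.0, 'width': 88.01013747715989}
```

View pics/top0.png

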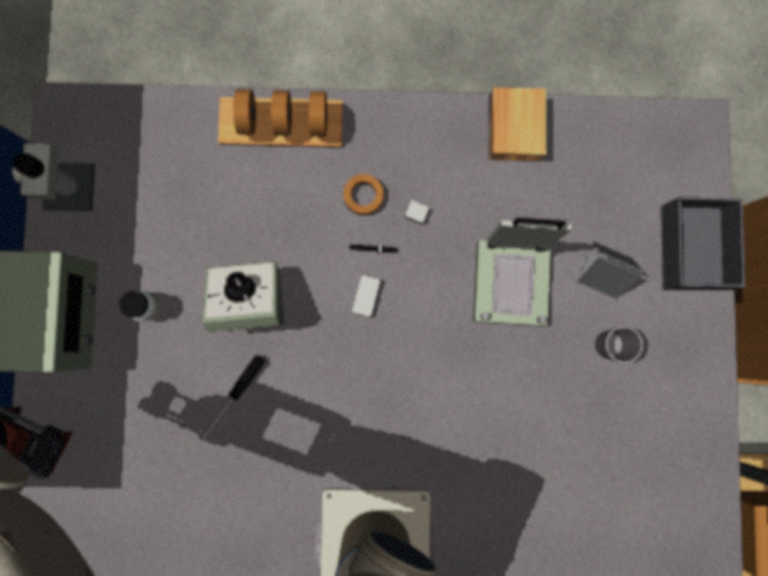

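View pics/side0.png

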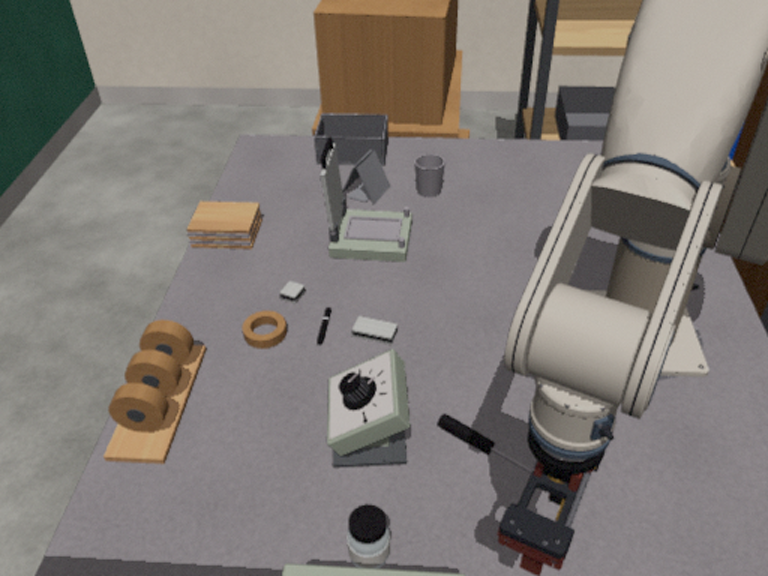

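The top view shows the coupon at about (367,296), the press at (514,283) with its lid standing at (528,235), and the dial at (240,290) with its knob. The offcut is at (417,211) and the pen at (373,248). The side view shows the same layout, with the screwdriver running along below the console.

```bash
python3 - <<'E'
from h import *
T=load('top');X=cloud(T)
def rect(name,u0,u1,v0,v1,z0,z1):
    u0,u1,v0,v1=[int(a/1.5) for a in(u0,u1,v0,v1)]
    P=X[v0:v1,u0:u1].reshape(-1,3);P=P[np.isfinite(P[:,2])&(P[:,2]>z0)&(P[:,2]<z1)]
    r=cv2.minAreaRect(P[:,:2].astype(np.float32));print(name,len(P),P.mean(0).round(1),np.median(P,0).round(1),r,cv2.boxPoints(r).round(0).tolist()); return P
rect('coupon',340,395,265,325,10,40)
rect('press',460,565,255,340,20,45)
rect('pressrim',460,565,220,340,32,45)
P=rect('lid',470,580,210,260,85,300)
print('lid top',P[P[:,2]>np.nanmax(P[:,2])-15].mean(0),P[:,2].max())
rect('tent',570,660,235,310,15,120)
rect('driver',200,280,340,445,8,50)
rect('jar',110,165,280,330,40,120)
S=load('side');Y=cloud(S)
for (nm,Z,u0,u1,v0,v1) in(('top',X,195,290,255,335),('side',Y,325,415,350,450)):
    u0,u1,v0,v1=[int(a/1.5) for a in(u0,u1,v0,v1)]
    P=Z[v0:v1,u0:u1].reshape(-1,3);P=P[np.isfinite(P[:,2])&(P[:,2]>60)&(P[:,2]<200)]
    # ransac plane tilt 30
    best=0;rng=np.random.default_rng(0)
    for _ in range(600):
        a,b,c=P[rng.choice(len(P),3,False)];n=np.cross(b-a,c-a)
        if np.linalg.norm(n)<1e-6: continue
        n/=np.linalg.norm(n); n*=np.sign(n[2])
        if abs(n[2]-.866)>.06: continue
        k=abs((P-a)@n)<2
        if k.sum()>best: best=k.sum();K=k;A=a;N=n
    Q=P[K];c=Q.mean(0);N=np.linalg.svd(Q-c)[2][2];N*=np.sign(N[2])
    h=(P-c)@N
    kn=P[(h>27)&(h<40)]
    print(nm,best,c,N,'yaw of -n xy',np.degrees(np.arctan2(-N[1],-N[0])),'knobtop',len(kn),kn.mean(0),((kn-c)@N).mean(), np.median(((kn-c)@N)))
    t=kn.mean(0);print('face centre',t-N*((t-c)@N))
    # in-plane rect
    ex=np.cross(N,[0,0,1]);ex/=np.linalg.norm(ex);ey=np.cross(N,ex)
    q=np.c_[(Q-c)@ex,(Q-c)@ey].astype(np.float32);r=cv2.minAreaRect(q);cc=c+ex*r[0][0]+ey*r[0][1];print('rect',r,'centre3d',cc)
def crop(im,Z,n,u0,u1,v0,v1,s):
    c=im['color'][v0:v1,u0:u1];return cv2.resize(c,None,fx=s,fy=s,interpolation=cv2.INTER_CUBIC)
a=cv2.resize(S['color'][230:315,210:280],(400,486),interpolation=cv2.INTER_CUBIC);b=cv2.resize(T['color'][170:225,130:190],(400,367),interpolation=cv2.INTER_CUBIC)
o=np.zeros((486,800,3),np.uint8);o[:,:400]=a;o[:367,400:]=b;cv2.imwrite('pics/dial.png',o)
E
```

```text
coupon 338 [500.3  30.   21.5] [500.3  30.   21.6] ((503.46002197265625, 28.35478401184082), (99.41412353515625, 69.73303985595703), 12.83117389678955) [[447.0, 51.0], [463.0, -17.0], [560.0, 5.0], [544.0, 73.0]]
press 2201 [ 520.4 -270.9   32.2] [ 520.2 -270.9   32.1] ((521.2911376953125, -272.07464599609375), (151.8916015625, 145.8334503173828), 87.75726318359375) [[445.0, -345.0], [591.0, -351.0], [597.0, -199.0], [451.0, -193.0]]
pressrim 1228 [ 527.9 -271.7   34.6] [ 528.5 -272.1   34.1] ((532.4242553710938, -271.7003479003906), (148.42474365234375, 167.48529052734375), 87.10408020019531) [[445.0, -342.0], [612.0, -350.0], [620.0, -202.0], [453.0, -193.0]]
lid 786 [ 613.2 -272.5  173. ] [ 612.5 -272.3  179. ] ((615.1787109375, -275.1250305175781), (128.34925842285156, 22.10439109802246), 86.76868438720703) [[601.0, -339.0], [623.0, -340.0], [630.0, -212.0], [608.0, -210.0]]
lid top [ 620.14527007 -274.27679504  234.86695687] 240.91203678464458
tent 741 [ 555.4 -467.1   57.9] [ 552.3 -467.2   58.7] ((566.250244140625, -472.4090881347656), (92.33799743652344, 84.8901596069336), 67
[... 658 characters left out ...]
9129 272.6837853  134.98272129] 33.629121759603414 33.790779998445174
face centre [497.71911675 270.97272619 105.85118282]
rect ((-2.1763992309570312, 5.150794982910156), (139.20999145507812, 130.43035888671875), 0.5563820600509644) centre3d [498.99760444 271.07496229 105.11167395]
side 1298 [498.80842392 281.94054048 104.29527472] [0.49250897 0.06179459 0.86811079] yaw of -n xy -172.8485286194721 knobtop 182 [518.16905908 277.23129633 132.05683072] 33.34438695898098 33.82040592780645
face centre [501.74664933 275.17079351 103.11020868]
rect ((8.082820892333984, 3.5514144897460938), (140.3701629638672, 128.59158325195312), 0.4097817540168762) centre3d [502.87371447 274.30441409 102.53245739]
```

View pics/dial.png

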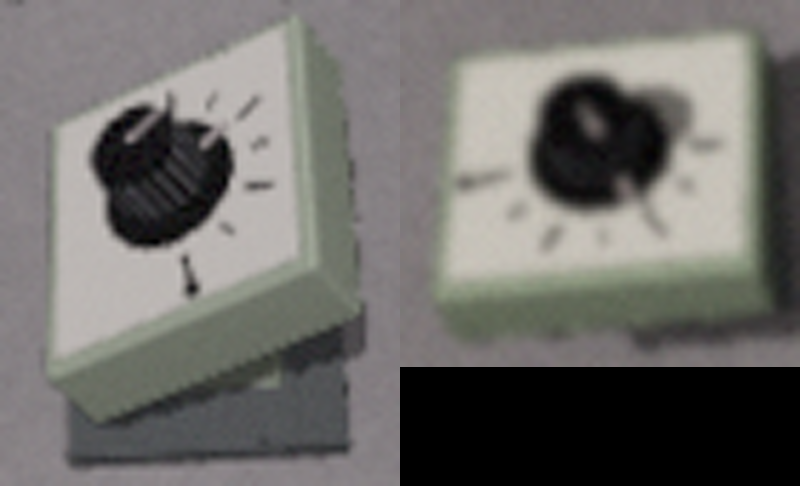

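The dial crop shows the ticks on the robot side of the face, 30 (the dot) at +y and the pointer near 10 minutes. So the dial faces world +x, and the task text's left-facing direction doesn't match what I measured. Next I'll measure the coupon, press and knob more closely.

```bash
python3 - <<'E'
from h import *
T=load('top');S=load('side')
def proj(im,P):
    f=384/2/np.tan(np.radians(float(im['vertical_fov']))/2)
    K=np.array([[f,0,im['cx']],[0,f,im['cy']],[0,0,1]]);return cv2.projectPoints(np.float64(P).reshape(-1,1,3),np.float64(im['rvec']),np.float64(im['tvec']),K,None)[0].reshape(-1,2)
def back(im,uv,z):
    f=384/2/np.tan(np.radians(float(im['vertical_fov']))/2);R=cv2.Rodrigues(np.float64(im['rvec']))[0];t=np.float64(im['tvec']).ravel()
    d=np.c_[(uv[:,0]-im['cx'])/f,(uv[:,1]-im['cy'])/f,np.ones(len(uv))]@R;c=-R.T@t
    return c+d*((z-c[2])/d[:,2])[:,None]
for n,im,(u0,u1,v0,v1) in(('top',T,(225,265,178,218)),('side',S,(230,270,205,232))):
    g=im['color'][v0:v1,u0:u1].max(2);k=cv2.resize(g,None,fx=8,fy=8,interpolation=cv2.INTER_CUBIC)
    th,b=cv2.threshold(k,0,255,cv2.THRESH_OTSU);cs=max(cv2.findContours(b,0,1)[0],key=cv2.contourArea)
    uv=cs.reshape(-1,2)/8+[u0-.44,v0-.44];P=back(im,uv,20);r=cv2.minAreaRect(P[:,:2].astype(np.float32));print(n,'coupon',th,r)
# overlay of press guess & dial guess
def draw(im,c,yaw,s,off,pts,segs):
    pass
a=T['color'][140:225,310:375];s=7;A=cv2.resize(a,None,fx=s,fy=s,interpolation=cv2.INTER_CUBIC)
c=np.array([534,-273.]);y=np.radians(-2.8);R=np.array([[np.cos(y),-np.sin(y)],[np.sin(y),np.cos(y)]])
def box(x0,x1,w,z,col):
    q=np.array([[x0,-w],[x1,-w],[x1,w],[x0,w]])@R.T+c;uv=proj(T,np.c_[q,[z]*4]);p=((uv-[310,140]+.5)*s).astype(int);cv2.polylines(A,[p],True,col,1)
box(-85,85,75,30,(0,0,255));box(-60,50,35,30,(255,0,0));box(-60,50,35,35,(0,255,0))
cv2.imwrite('pics/press.png',A);print(A.shape)
E
```

```text
top coupon 158.0 ((501.7839660644531, 30.811031341552734), (40.24748611450195, 80.54255676269531), 76.89845275878906)
side coupon 107.0 ((505.810546875, 30.256698608398438), (119.0006332397461, 111.75698852539062), 3.0432262420654297)
(595, 455, 3)
```

View pics/press.png

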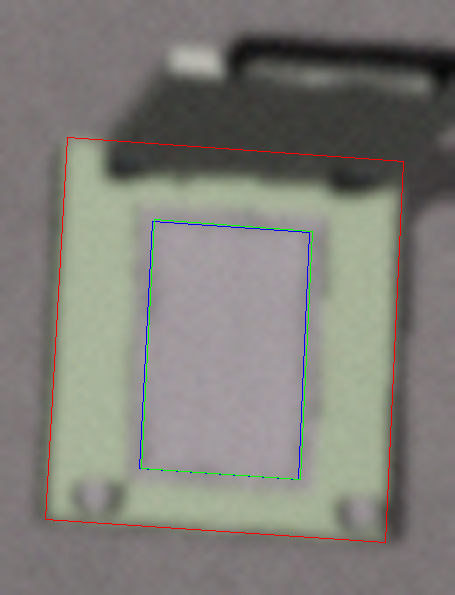

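The press overlay matches the picture within 1–2 px. I take the bed at (530, −274) with yaw −2.8°, and the coupon at (502, 31) with yaw −13.1°.

Call:
{"name": "servo_tool", "arguments": {
  "steps": [
    [[0.0155, -0.0337, 0], [0, 0, 0.675], 1],
    [[0.0155, -0.0337, 0], [0, 0, 0.675], 1],
    [[0.0155, -0.0337, 0], [0, 0, 0.675], 1],
    [[0.0155, -0.0337, 0], [0, 0, 0.675], 1],
    [[0.0155, -0.0337, 0], [0, 0, 0.675], 1],
    [[0.0155, -0.0337, 0], [0, 0, 0.675], 1],
    [[0.0155, -0.0337, 0], [0, 0, 0.675], 1],
    [[0.0155, -0.0337, 0], [0, 0, 0.675], 1]
  ]
}}

```text
t: 0.77
ee_pos: [377.7, 299.8, 222.5]
orientation: [-0.505, -3.101, 0.0]
ft_force: [0.8, -0.2, -0.1]
width: 87.8
grasp_force: 0.0
```

Call:
{"name": "servo_tool", "arguments": {
  "steps": [
    [[0.0155, -0.0337, 0], [0, 0, 0.675], 1],
    [[0.0155, -0.0337, 0], [0, 0, 0.675], 1],
    [[0.0155, -0.0337, 0], [0, 0, 0.675], 1],
    [[0.0155, -0.0337, 0], [0, 0, 0.675], 1],
    [[0.0155, -0.0337, 0], [0, 0, 0.675], 1],
    [[0.0155, -0.0337, 0], [0, 0, 0.675], 1],
    [[0.0155, -0.0337, 0], [0, 0, 0.675], 1],
    [[0.0155, -0.0337, 0], [0, 0, 0.675], 1]
  ]
}}

```text
t: 1.43
ee_pos: [501.8, 30.2, 222.5]
orientation: [-0.359, -3.121, 0.0]
ft_force: [-0.4, 0.5, -0.0]
width: 87.9
grasp_force: 0.0
```

Call:
{"name": "servo_tool", "arguments": {
  "steps": [
    [[0, 0, -0.03], [0, 0, 0], 1],
    [[0, 0, -0.03], [0, 0, 0], 1],
    [[0, 0, -0.03], [0, 0, 0], 1],
    [[0, 0, -0.02], [0, 0, 0], 1],
    [[0, 0, 0], [0, 0, 0], 1],
    [[0, 0, 0], [0, 0, 0], 1],
    [[0, 0, 0], [0, 0, 0], 1],
    [[0, 0, 0], [0, 0, 0], 1]
  ]
}}

```text
t: 2.1
ee_pos: [502.7, 32.2, 114.1]
orientation: [0.359, 3.118, 0.001]
ft_force: [0.2, 0.2, 0.4]
width: 88.4
grasp_force: 0.0
```

Call:
{"name": "servo_tool", "arguments": {
  "steps": [
    [[0, 0, -0.025], [0, 0, 0], 1],
    [[0, 0, -0.025], [0, 0, 0], 1],
    [[0, 0, -0.02], [0, 0, 0], 1],
    [[0, 0, -0.02], [0, 0, 0], 1],
    [[0, 0, -0.01], [0, 0, 0], 1],
    [[0, 0, -0.003], [0, 0, 0], 1],
    [[0, 0, 0], [0, 0, 0], 1],
    [[0, 0, 0], [0, 0, 0], 1]
  ]
}}

```text
t: 2.77
ee_pos: [502.4, 32.1, 10.7]
orientation: [0.359, 3.119, 0.0]
ft_force: [0.5, -0.3, 0.5]
width: 87.6
grasp_force: 0.0
```

Call:
{"name": "servo_tool", "arguments": {
  "steps": [
    [[0, 0, 0], [0, 0, 0], -1],
    [[0, 0, 0], [0, 0, 0], -1],
    [[0, 0, 0], [0, 0, 0], -1],
    [[0, 0, 0], [0, 0, 0], -1],
    [[0, 0, 0], [0, 0, 0], -1],
    [[0, 0, 0], [0, 0, 0], -1],
    [[0, 0, 0], [0, 0, 0], -1],
    [[0, 0, 0], [0, 0, 0], -1]
  ]
}}

```text
t: 3.43
ee_pos: [501.5, 32.0, 9.7]
orientation: [-0.359, -3.121, 0.0]
ft_force: [-0.4, -0.4, 1.0]
width: 39.5
grasp_force: 30.0
```

Call:
{"name": "servo_tool", "arguments": {
  "steps": [
    [[0, 0, 0.01], [0, 0, 0], -1],
    [[0, 0, 0.015], [0, 0, 0], -1],
    [[0, 0, 0.02], [0, 0, 0], -1],
    [[0, 0, 0.02], [0, 0, 0], -1],
    [[0, 0, 0.02], [0, 0, 0], -1],
    [[0, 0, 0.015], [0, 0, 0], -1],
    [[0, 0, 0.01], [0, 0, 0], -1],
    [[0, 0, 0], [0, 0, 0], -1]
  ]
}}

```text
t: 4.1
ee_pos: [502.8, 32.1, 121.9]
orientation: [0.359, 3.117, 0.001]
ft_force: [0.4, -0.1, -1.0]
width: 39.8
grasp_force: 30.0
```

Call:
{"name": "servo_tool", "arguments": {
  "steps": [
    [[0.002, -0.016, 0], [0, 0, 0.65], -1],
    [[0.002, -0.02, 0], [0, 0, 0.65], -1],
    [[0.002, -0.02, 0], [0, 0, 0.65], -1],
    [[0.002, -0.02, 0], [0, 0, 0.65], -1],
    [[0.002, -0.02, 0], [0, 0, 0.65], -1],
    [[0.002, -0.02, 0], [0, 0, 0.65], -1],
    [[0.002, -0.02, 0], [0, 0, 0.65], -1],
    [[0.002, -0.02, 0], [0, 0, 0.65], -1]
  ]
}}

```text
t: 4.77
ee_pos: [516.8, -124.8, 118.6]
orientation: [-0.216, -3.132, -0.001]
ft_force: [-0.1, -0.3, -1.7]
width: 40.1
grasp_force: 30.0
```

Call:
{"name": "servo_tool", "arguments": {
  "steps": [
    [[0.0015, -0.02, 0], [0, 0, 0.64], -1],
    [[0.0015, -0.02, 0], [0, 0, 0.64], -1],
    [[0.0015, -0.02, 0], [0, 0, 0.64], -1],
    [[0.0015, -0.02, 0], [0, 0, 0.64], -1],
    [[0.0015, -0.02, 0], [0, 0, 0.64], -1],
    [[0.0015, -0.02, 0], [0, 0, 0.64], -1],
    [[0.0015, -0.02, 0], [0, 0, 0.64], -1],
    [[0.0015, -0.01, 0], [0, 0, 0.64], -1]
  ]
}}

```text
t: 5.43
ee_pos: [529.1, -275.7, 118.7]
orientation: [-0.078, -3.14, -0.0]
ft_force: [0.1, 0.1, -1.0]
width: 39.5
grasp_force: 30.0
```

```bash
python3 - <<'E'
from h import *
T=grab('top');S=grab('side')
a=cv2.resize(T['color'][130:235,300:385],(510,600*630//600-30),interpolation=cv2.INTER_CUBIC)
b=cv2.resize(S['color'][80:190,205:290],(290,375))
o=np.zeros((600,800,3),np.uint8);o[:,:510]=a;o[:375,510:]=b;cv2.imwrite('pics/hover.png',o);print(sensors.get_obs()['ee_pos'],sensors.get_obs()['qpos'],sensors.get_obs()['width'])
E
```

```text
[ 529.31483308 -275.04065516  118.83831764] [-4.99155237e-01  5.16250395e-01  1.76072485e+00 -3.23986771e-05
  8.65302865e-01 -2.01907658e+00] 39.568296639941344
```

View pics/hover.png

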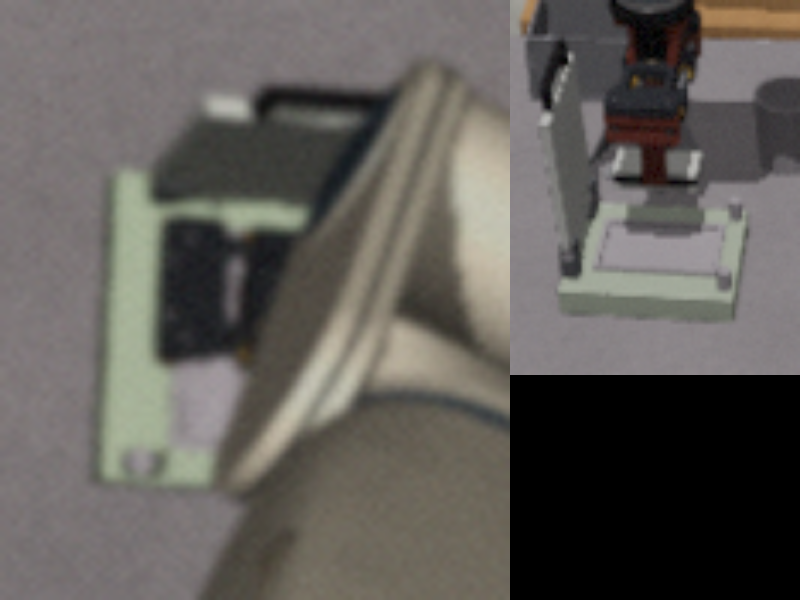

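The hover picture shows the coupon held level above the empty bed, clear of the lid, which stands behind it. I'll lower it now.

Call:
{"name": "servo_tool", "arguments": {
  "steps": [
    [[0, 0, -0.01], [0, 0, 0], -1],
    [[0, 0, -0.015], [0, 0, 0], -1],
    [[0, 0, -0.015], [0, 0, 0], -1],
    [[0, 0, -0.015], [0, 0, 0], -1],
    [[0, 0, -0.01], [0, 0, 0], -1],
    [[0, 0, -0.007], [0, 0, 0], -1],
    [[0, 0, -0.003], [0, 0, 0], -1],
    [[0, 0, 0], [0, 0, 0], -1]
  ]
}}

```text
t: 6.2
ee_pos: [529.2, -273.3, 43.9]
orientation: [-0.077, -3.139, -0.001]
ft_force: [-0.3, -0.1, -0.9]
width: 39.5
grasp_force: 30.0
```

Call:
{"name": "servo_tool", "arguments": {
  "steps": [
    [[0, 0, -0.001], [0, 0, 0], -1],
    [[0, 0, -0.001], [0, 0, 0], -1],
    [[0, 0, -0.001], [0, 0, 0], -1],
    [[0, 0, -0.001], [0, 0, 0], -1],
    [[0, 0, -0.001], [0, 0, 0], -1],
    [[0, 0, 0], [0, 0, 0], -1],
    [[0, 0, 0], [0, 0, 0], -1],
    [[0, 0, 0], [0, 0, 0], -1]
  ]
}}

```text
t: 6.87
ee_pos: [529.6, -274.0, 39.7]
orientation: [0.077, 3.141, -0.0]
ft_force: [-0.4, -0.3, -1.3]
width: 39.2
grasp_force: 30.0
```

Call:
{"name": "servo_tool", "arguments": {
  "steps": [
    [[0, 0, -0.0005], [0, 0, 0], -1],
    [[0, 0, -0.0005], [0, 0, 0], -1],
    [[0, 0, 0], [0, 0, 0], -1],
    [[0, 0, 0], [0, 0, 0], -1],
    [[0, 0, 0], [0, 0, 0], -1],
    [[0, 0, 0], [0, 0, 0], -1],
    [[0, 0, 0], [0, 0, 0], -1],
    [[0, 0, 0], [0, 0, 0], -1]
  ]
}}

```text
t: 7.53
ee_pos: [529.6, -274.0, 39.7]
orientation: [0.077, 3.141, -0.0]
ft_force: [-1.8, 1.5, 9.3]
width: 39.7
grasp_force: 30.0
```

Call:
{"name": "servo_tool", "arguments": {
  "steps": [
    [[0, 0, 0], [0, 0, 0], 0],
    [[0, 0, 0], [0, 0, 0], 0.2],
    [[0, 0, 0], [0, 0, 0], 0.4],
    [[0, 0, 0], [0, 0, 0], 0.4],
    [[0, 0, 0], [0, 0, 0], 0.4],
    [[0, 0, 0], [0, 0, 0], 0.4],
    [[0, 0, 0], [0, 0, 0], 0.4],
    [[0, 0, 0], [0, 0, 0], 0.4]
  ]
}}

```text
t: 8.2
ee_pos: [529.5, -273.9, 38.6]
orientation: [-0.077, -3.141, -0.0]
ft_force: [0.7, -0.6, 1.1]
width: 61.6
grasp_force: 0.0
```

Call:
{"name": "servo_tool", "arguments": {
  "steps": [
    [[0, 0, 0.01], [0, 0, 0], 0.4],
    [[0, 0, 0.02], [0, 0, 0], 0.4],
    [[0, 0, 0.03], [0, 0, 0], 0.4],
    [[0, 0, 0.03], [0, 0, 0], 0.2],
    [[0, 0, 0.03], [0, 0, 0], 0],
    [[0, 0, 0.03], [0, 0, 0], -0.5],
    [[0, 0, 0.03], [0, 0, 0], -1],
    [[0, 0, 0.03], [0, 0, 0], -1]
  ]
}}

```text
t: 8.87
ee_pos: [529.2, -273.8, 251.1]
orientation: [0.077, 3.14, -0.0]
ft_force: [0.2, -0.7, -0.0]
width: 31.6
grasp_force: 0.0
```

Call:
{"name": "servo_tool", "arguments": {
  "steps": [
    [[0, 0.03, 0.02], [0, 0, 0], -1],
    [[0, 0.04, 0], [0, 0, 0], -1],
    [[0, 0.04, 0], [0, 0, 0], -1],
    [[0, 0.04, 0], [0, 0, 0], -1],
    [[0, 0.04, 0], [0, 0, 0], -1],
    [[0.01, 0.03, 0], [0, 0, 0], -1],
    [[0.03, 0, 0], [0, 0, 0], -1],
    [[0.03, 0, 0], [0, 0, 0], -1]
  ]
}}

```text
t: 9.53
ee_pos: [599.7, -51.7, 270.1]
orientation: [0.072, 3.14, 0.0]
ft_force: [0.3, -0.4, 0.8]
width: 0.2
grasp_force: 0.0
```

```bash
python3 - <<'E'
from h import *
T=grab('top');S=grab('side');o=sensors.get_obs();print(o['ee_pos'],o['qpos'])
A=np.zeros((560,800,3),np.uint8);A[:,:400]=cv2.resize(T['color'][130:242,300:380],(400,560),interpolation=cv2.INTER_CUBIC);A[:,400:]=cv2.resize(S['color'][70:182,205:285],(400,560),interpolation=cv2.INTER_CUBIC)
cv2.imwrite('pics/placed.png',A)
c=np.array([534.5,-274]);y=np.radians(-2.8);R=np.array([[np.cos(y),-np.sin(y)],[np.sin(y),np.cos(y)]])
for im in(T,S):
    X=cloud(im).reshape(-1,3);X=X[np.isfinite(X[:,2])]
    q=np.c_[(X[:,:2]-c)@R,X[:,2]]
    k=q[(abs(q[:,0])<60)&(abs(q[:,1])<40)&(q[:,2]>44)&(q[:,2]<56)];print('coupon in press',len(k),k.min(0),k.max(0),k.mean(0))
    l=q[(q[:,0]>45)&(q[:,0]<120)&(abs(q[:,1])<62)&(q[:,2]>90)&(q[:,2]<245)]
    for z in range(90,245,15):
        m=l[(l[:,2]>=z)&(l[:,2]<z+15)]
        if len(m): print(z,len(m),np.percentile(m[:,0],[5,50,95]).round(1),m[:,1].min().round(),m[:,1].max().round())
E
```

```text
[602.87498715 -53.19314016 269.58929578] [-1.07691629e-01  3.43489789e-01  1.63492185e+00  4.99653693e-05
  1.15990987e+00 -1.63099386e+00]
coupon in press 332 [-45.74509117 -20.50668778  44.06986986] [33.8996577  20.43431848 55.98516641] [-6.11462829  0.33621649 51.27034659]
90 47 [70.8 71.7 72.6] -60.0 60.0
105 56 [71.9 72.9 74.1] -59.0 59.0
120 59 [72.7 73.9 75. ] -61.0 61.0
135 54 [74.  74.9 76.5] -61.0 61.0
150 61 [74.9 75.9 77.3] -60.0 61.0
165 64 [76.  77.2 78.2] -58.0 61.0
180 67 [77.2 78.3 79.5] -61.0 61.0
195 124 [78.4 80.4 87.5] -60.0 61.0
210 54 [79.6 82.  86.9] -58.0 61.0
225 129 [81.3 85.5 90.2] -40.0 47.0
240 1 [84.9 84.9 84.9] 14.0 14.0
coupon in press 187 [-39.98150396 -25.06684671  44.04845747] [39.57136254 26.68980499 53.80060105] [-1.01481907  2.23123519 48.72899662]
90 36 [76.  77.1 78.5] -60.0 61.0
105 41 [77.3 78.2 80. ] -56.0 62.0
120 33 [78.2 79.  80.7] -50.0 61.0
135 39 [78.4 80.1 81.4] -53.0 59.0
150 42 [80.  81.3 82.8] -59.0 61.0
165 45 [80.3 82.1 84. ] -59.0 59.0
180 38 [81.8 83.3 84.3] -54.0 61.0
195 53 [82.8 84.6 88.6] -60.0 58.0
210 10 [85.2 88.2 89.8] 41.0 50.0
225 1 [86.4 86.4 86.4] 43.0 43.0
```

View pics/placed.png

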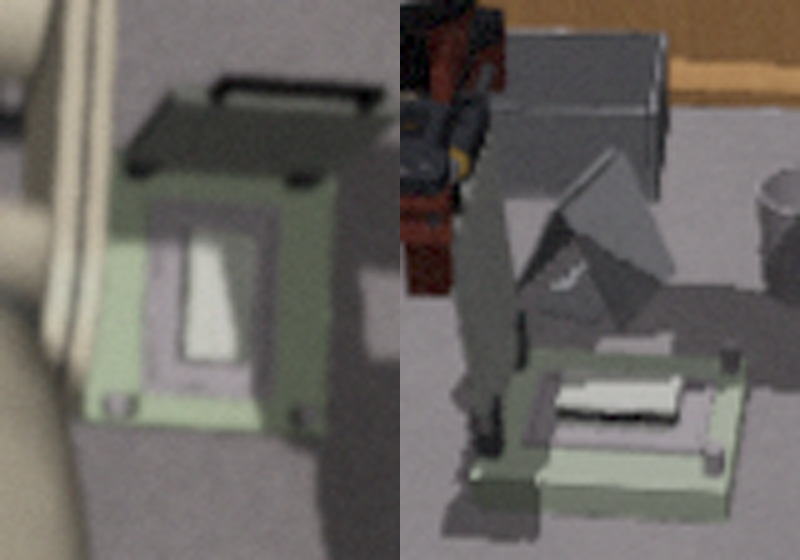

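The picture shows the coupon inside the rim and released, at press (−6, 0.3). The lid stands at about 1.64 rad. Next I'll go behind the lid.

Call:
{"name": "servo_tool", "arguments": {
  "steps": [
    [[0.031, 0, 0], [0, 0, 0], -1],
    [[0.031, 0, 0], [0, 0, 0], -1],
    [[0, -0.038, 0], [0, 0, 0], -1],
    [[0, -0.038, 0], [0, 0, 0], -1],
    [[0, -0.038, 0], [0, 0, 0], -1],
    [[0, -0.038, 0], [0, 0, 0], -1],
    [[0, -0.038, 0], [0, 0, 0], -1],
    [[0, -0.038, 0], [0, 0, 0], -1]
  ]
}}

```text
t: 10.3
ee_pos: [660.2, -283.7, 269.2]
orientation: [-0.078, -3.14, -0.0]
ft_force: [1.2, -0.0, 0.3]
width: 0.5
grasp_force: 0.0
```

Call:
{"name": "servo_tool", "arguments": {
  "steps": [
    [[0, 0, 0], [0, 0, 0], -1],
    [[0, 0, -0.02], [0, 0, 0], -1],
    [[0, 0, -0.02], [0, 0, 0], -1],
    [[0, 0, -0.02], [0, 0, 0], -1],
    [[0, 0, -0.015], [0, 0, 0], -1],
    [[0, 0, -0.007], [0, 0, 0], -1],
    [[0, 0, 0], [0, 0, 0], -1],
    [[0, 0, 0], [0, 0, 0], -1]
  ]
}}

```text
t: 10.97
ee_pos: [661.4, -281.8, 187.3]
orientation: [-0.077, -3.141, -0.0]
ft_force: [-0.0, 0.5, -0.4]
width: 0.9
grasp_force: 0.0
```

Call:
{"name": "servo_tool", "arguments": {
  "steps": [
    [[-0.014, 0, 0], [0, 0, 0], -1],
    [[-0.014, 0, 0], [0, 0, 0], -1],
    [[-0.0156, 0, 0], [0, 0, 0], -1],
    [[-0.0156, 0, 0], [0, 0, 0], -1],
    [[-0.0126, 0, -0.003], [0, 0, 0], -1],
    [[-0.0126, 0, -0.003], [0, 0, 0], -1],
    [[-0.0118, 0, -0.0055], [0, 0, 0], -1],
    [[-0.0118, 0, -0.0055], [0, 0, 0], -1]
  ]
}}

```text
t: 11.63
ee_pos: [555.2, -282.2, 172.4]
orientation: [0.077, 3.135, -0.002]
ft_force: [3.8, 1.9, 0.3]
width: 0.2
grasp_force: 1.5
```

Call:
{"name": "servo_tool", "arguments": {
  "steps": [
    [[-0.0105, 0, -0.008], [0, 0, 0], -1],
    [[-0.0105, 0, -0.008], [0, 0, 0], -1],
    [[-0.0087, 0, -0.0095], [0, 0, 0], -1],
    [[-0.0087, 0, -0.0095], [0, 0, 0], -1],
    [[-0.0067, 0, -0.011], [0, 0, 0], -1],
    [[-0.0067, 0, -0.011], [0, 0, 0], -1],
    [[0, 0, 0], [0, 0, 0], -1],
    [[0, 0, 0], [0, 0, 0], -1]
  ]
}}

```text
t: 12.3
ee_pos: [502.2, -282.3, 113.8]
orientation: [0.078, 3.14, -0.001]
ft_force: [0.2, -0.5, 0.2]
width: 0.4
grasp_force: 0.0
```

Call:
{"name": "servo_tool", "arguments": {
  "steps": [
    [[-0.0043, 0, -0.0122], [0, 0, 0], -1],
    [[-0.0043, 0, -0.0122], [0, 0, 0], -1],
    [[-0.002, 0, -0.012], [0, 0, 0], -1],
    [[-0.002, 0, -0.008], [0, 0, 0], -1],
    [[0, 0, -0.004], [0, 0, 0], -1],
    [[0, 0, -0.001], [0, 0, 0], -1],
    [[0, 0, 0], [0, 0, 0], -1],
    [[0, 0, 0], [0, 0, 0], -1]
  ]
}}

```text
t: 12.97
ee_pos: [489.5, -282.0, 63.7]
orientation: [0.077, 3.14, -0.0]
ft_force: [0.7, 0.9, 1.0]
width: 0.7
grasp_force: 0.0
```

Call:
{"name": "servo_tool", "arguments": {
  "steps": [
    [[0, 0, -0.001], [0, 0, 0], -1],
    [[0, 0, -0.001], [0, 0, 0], -1],
    [[0, 0, -0.001], [0, 0, 0], -1],
    [[0, 0, 0], [0, 0, 0], -1],
    [[0, 0, 0], [0, 0, 0], -1],
    [[0, 0, 0], [0, 0, 0], -1],
    [[0, 0, 0], [0, 0, 0], -1],
    [[0, 0, 0], [0, 0, 0], -1]
  ]
}}

```text
t: 13.63
ee_pos: [489.6, -282.1, 63.1]
orientation: [0.077, 3.14, -0.001]
ft_force: [-6.7, 3.9, 25.6]
width: 0.4
grasp_force: 13.0
```

```bash
python3 - <<'E'
from h import *
S=grab('side')
c=np.array([534.5,-274]);y=np.radians(-2.8);R=np.array([[np.cos(y),-np.sin(y)],[np.sin(y),np.cos(y)]])
X=cloud(S).reshape(-1,3);X=X[np.isfinite(X[:,2])];q=np.c_[(X[:,:2]-c)@R,X[:,2]]
for x in range(-100,80,15):
    m=q[(q[:,0]>=x)&(q[:,0]<x+15)&(q[:,1]>25)&(q[:,1]<55)];
    if len(m):print(x,len(m),np.percentile(m[:,2],[10,50,90]).round(1))
cv2.imwrite('pics/lid.png',cv2.resize(S['color'][90:190,205:305],(600,600),interpolation=cv2.INTER_CUBIC))
E
```

```text
-100 53 [ -1.7  58.3 511.3]
-85 40 [ 0.8 29.3 61.4]
-70 67 [ 48.5 183.7 308.7]
-55 145 [ 43.5 271.1 331.2]
-40 276 [ 61.7 337.7 441.8]
-25 249 [ 61.2 371.2 428.6]
-10 197 [ 49.  365.8 411.3]
5 141 [ 32.5 358.9 400. ]
20 44 [ 28.8  60.8 272.3]
35 41 [28.1 59.7 63.9]
50 41 [27.9 59.5 63.3]
65 28 [29.5 62.2 72.9]
```

View pics/lid.png

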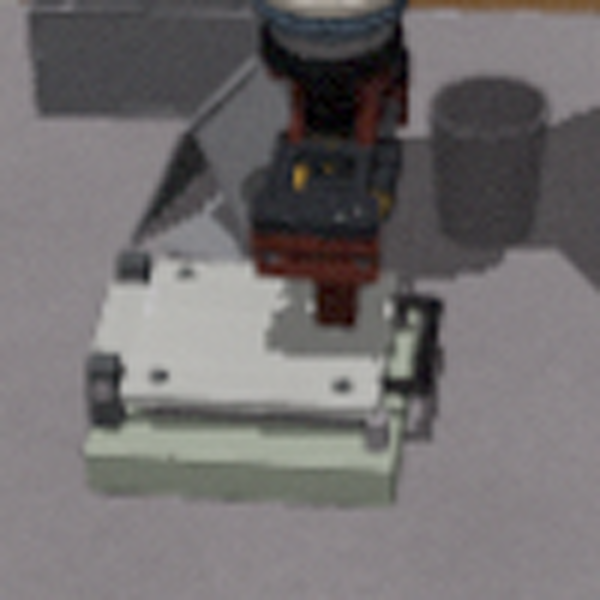

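The picture shows the lid lying level with the fingertips pressing on it at 25 N, so it is closed on its stop. I'll go to the knob now.

Call:
{"name": "servo_tool", "arguments": {
  "steps": [
    [[0, 0, 0.02], [0, 0, 0], -1],
    [[0, 0, 0.035], [0, 0, 0], -1],
    [[0, 0, 0.04], [0, 0, 0], -1],
    [[0, 0, 0.04], [0, 0, 0], -1],
    [[0, 0, 0.04], [0, 0, 0], -1],
    [[0, 0, 0.035], [0, 0, 0], -1],
    [[0, 0.02, 0], [0, 0, 0], -1],
    [[0, 0.035, 0], [0, 0, 0], -1]
  ]
}}

```text
t: 14.35
ee_pos: [490.8, -229.1, 273.6]
orientation: [0.082, 3.134, -0.006]
ft_force: [0.4, 0.9, 0.6]
width: 0.4
grasp_force: 0.0
```

Call:
{"name": "servo_tool", "arguments": {
  "steps": [
    [[0.0047, 0.0317, -0.0036], [0, 0, 0], 0],
    [[0.0047, 0.0317, -0.0036], [0, 0, 0], 1],
    [[0.0047, 0.0317, -0.0036], [0, 0, 0], 1],
    [[0.0047, 0.0317, -0.0036], [0, 0, 0], 1],
    [[0.0047, 0.0317, -0.0036], [0, 0, 0], 1],
    [[0.0047, 0.0317, -0.0036], [0, 0, 0], 1],
    [[0.0047, 0.0317, -0.0036], [0, 0, 0], 1],
    [[0.0047, 0.0317, -0.0036], [0, 0, 0], 1]
  ]
}}

```text
t: 15.02
ee_pos: [526.7, 28.3, 241.7]
orientation: [0.077, 3.14, 0.0]
ft_force: [0.4, 0.5, -0.4]
width: 50.5
grasp_force: 0.0
```

Call:
{"name": "servo_tool", "arguments": {
  "steps": [
    [[0.0047, 0.0317, -0.0036], [0, 0, 0], 1],
    [[0.0047, 0.0317, -0.0036], [0, 0, 0], 1],
    [[0.0047, 0.0317, -0.0036], [0, 0, 0], 1],
    [[0.0047, 0.0317, -0.0036], [0, 0, 0], 1],
    [[0.0047, 0.0317, -0.0036], [0, 0, 0], 1],
    [[0.0047, 0.0317, -0.0036], [0, 0, 0], 1],
    [[0.0047, 0.0317, -0.0036], [0, 0, 0], 1],
    [[0.0047, 0.0317, -0.0036], [0, 0, 0], 1]
  ]
}}

```text
t: 15.68
ee_pos: [564.2, 281.9, 212.7]
orientation: [0.077, 3.141, 0.0]
ft_force: [1.0, -0.6, 0.7]
width: 87.8
grasp_force: 0.0
```

Call:
{"name": "servo_tool", "arguments": {
  "steps": [
    [[0, 0, 0], [-0.43, 3.73, 0], 1],
    [[0, 0, 0], [-0.43, 3.73, 0], 1],
    [[0, 0, 0], [-0.43, 3.73, 0], 1],
    [[0, 0, 0], [-0.43, 3.73, 0], 1],
    [[0, 0, 0], [-0.43, 3.73, 0], 1],
    [[0, 0, 0], [-0.43, 3.73, 0], 1],
    [[0, 0, 0], [-0.43, 3.73, 0], 1],
    [[0, 0, 0], [-0.43, 3.73, 0], 1]
  ]
}}

```text
t: 16.35
ee_pos: [564.5, 280.3, 213.2]
orientation: [-0.064, -2.617, 0.098]
ft_force: [0.3, 0.5, -1.1]
width: 87.8
grasp_force: 0.0
```

```bash
python3 - <<'E'
from h import *
o=sensors.get_obs();R=cv2.Rodrigues(o['orientation'])[0];print(o['t'],o['ee_pos'],R.round(3),o['qpos'])
S=load('side');X=cloud(S)  # console unobstructed? knob refit from current lid picture
c=np.array([500,273,103.]);N=np.array([.497,.057,.866])
for n in('top','side'):
    im=grab(n);X=cloud(im).reshape(-1,3);X=X[np.isfinite(X[:,2])];d=X-c;h=d@N;r=np.linalg.norm(d-h[:,None]*N,axis=1)
    k=X[(h>29)&(h<40)&(r<30)]
    if len(k)>20:
        e1=np.cross(N,[0,0,1]);e1/=np.linalg.norm(e1);e2=np.cross(N,e1)
        q=np.c_[(k-c)@e1,(k-c)@e2].astype(np.float32);print(n,len(k),cv2.minEnclosingCircle(q),cv2.minAreaRect(q),np.median((k-c)@N),e1,e2)
    f=(r>36)&(r<60)&(abs(h)<6);print(f.sum(),np.median(h[f]))
E
```

```text
16.35 [564.4931373  280.34064736 213.15728421] [[-0.866  0.027 -0.5  ]
 [ 0.064  0.996 -0.057]
 [ 0.496 -0.082 -0.864]] [ 0.37770097  0.70079673  1.27426722  0.13193906  1.67738602 -1.1643765 ]
27 1.6048675448555545
side 172 ((0.200966939330101, 2.248971700668335), 21.0629825592041) ((0.41905927658081055, 2.5125789642333984), (37.49260330200195, 39.96519470214844), 26.26344108581543) 35.40778575417699 [ 0.11394122 -0.99348749  0.        ] [ 0.86036017  0.0986731  -0.50025793]
719 1.21442780784017
```

Call:
{"name": "servo_tool", "arguments": {
  "steps": [
    [[-0.008, -0.001, -0.0139], [0, 0, 0], 1],
    [[-0.008, -0.001, -0.0139], [0, 0, 0], 1],
    [[-0.008, -0.001, -0.0139], [0, 0, 0], 1],
    [[-0.008, -0.001, -0.0139], [0, 0, 0], 1],
    [[-0.008, -0.001, -0.0139], [0, 0, 0], 1],
    [[-0.008, -0.001, -0.0139], [0, 0, 0], 1],
    [[-0.007, -0.0008, -0.0121], [0, 0, 0], 1],
    [[-0.0036, -0.0006, -0.0067], [0, 0, 0], 1]
  ]
}}

```text
t: 17.12
ee_pos: [504.2, 272.6, 109.7]
orientation: [-0.064, -2.62, 0.098]
ft_force: [-0.2, 0.1, 0.3]
width: 87.8
grasp_force: 0.0
```

Call:
{"name": "servo_tool", "arguments": {
  "steps": [
    [[0, 0, 0], [0, 0, 0], 0.3],
    [[0, 0, 0], [0, 0, 0], 0.1],
    [[0, 0, 0], [0, 0, 0], 0],
    [[0, 0, 0], [0, 0, 0], -0.2],
    [[0, 0, 0], [0, 0, 0], -1],
    [[0, 0, 0], [0, 0, 0], -1],
    [[0, 0, 0], [0, 0, 0], -1],
    [[0, 0, 0], [0, 0, 0], -1]
  ]
}}

```text
t: 17.78
ee_pos: [506.0, 272.6, 110.6]
orientation: [-0.064, -2.62, 0.098]
ft_force: [1.1, 0.7, 0.6]
width: 39.6
grasp_force: 30.0
```

```bash
python3 - <<'E'
from h import *
o=sensors.get_obs();N=np.array([.497,.057,.866]);print(o['t'],o['ee_pos'],o['ft_force'],o['moment'],o['moment']@N,o['width'],o['grasp_force'])
E
```

```text
17.7833 [505.95719681 272.62020947 110.63234944] [1.10899611 0.66878518 0.64349184] [ 0.25351732 -0.10757076 -0.11012494] 0.024498373254114365 39.56540612590805 30.00427633523941
```

Call:
{"name": "servo_tool", "arguments": {
  "steps": [
    [[0, 0, 0], [-3.48, -0.4, -6.06], -1],
    [[0, 0, 0], [-3.48, -0.4, -6.06], -1],
    [[0, 0, 0], [-3.48, -0.4, -6.06], -1],
    [[0, 0, 0], [-3.48, -0.4, -6.06], -1],
    [[0, 0, 0], [-3.48, -0.4, -6.06], -1],
    [[0, 0, 0], [-3.48, -0.4, -6.06], -1],
    [[0, 0, 0], [-3.48, -0.4, -6.06], -1],
    [[0, 0, 0], [-3.48, -0.4, -6.06], -1]
  ]
}}

```text
t: 18.45
ee_pos: [506.0, 272.6, 110.6]
orientation: [-1.326, -2.337, 0.425]
ft_force: [0.8, -1.2, 1.3]
width: 39.4
grasp_force: 30.0
```

```bash
cat > m.py <<'E'
from h import *
from scipy.spatial.transform import Rotation as Ro
o=sensors.get_obs();N=np.array([.497,.057,.866]);R0=Ro.from_rotvec([-.064,-2.62,.098]);d=(Ro.from_rotvec(o['orientation'])*R0.inv()).as_rotvec()
print(o['t'],o['ee_pos'],o['ft_force'],o['moment'],o['moment']@N,'turn',-d@N, np.linalg.norm(d), o['qpos'].round(2),o['width'])
E
python3 m.py
```

```text
18.45 [505.96033224 272.63030733 110.62529826] [ 0.75690172 -1.24100997  1.34279254] [-0.14328679 -0.25862971  0.2253501 ] 0.10919776235754433 turn 0.9835753646296748 0.9834703792494891 [ 0.4   0.74  1.47  0.14  1.44 -0.2 ] 39.35202547691867
```

Call:
{"name": "servo_tool", "arguments": {
  "steps": [
    [[0, 0, 0], [-3.48, -0.4, -6.06], -1],
    [[0, 0, 0], [-3.48, -0.4, -6.06], -1],
    [[0, 0, 0], [-3.48, -0.4, -6.06], -1],
    [[0, 0, 0], [-3.48, -0.4, -6.06], -1],
    [[0, 0, 0], [-3.48, -0.4, -6.06], -1],
    [[0, 0, 0], [-3.48, -0.4, -6.06], -1],
    [[0, 0, 0], [-3.48, -0.4, -6.06], -1],
    [[0, 0, 0], [-3.48, -0.4, -6.06], -1]
  ]
}}

```text
t: 19.12
ee_pos: [506.0, 272.6, 110.6]
orientation: [-2.392, -1.52, 0.684]
ft_force: [-0.1, -1.2, 1.0]
width: 39.8
grasp_force: 30.0
```

```bash
python3 m.py
```

```text
19.1167 [506.00401413 272.58357922 110.60399135] [-0.13949141 -1.19133898  1.02667409] [-0.16916117 -0.19167564  0.23403586] 0.1076764378407355 turn 1.9610457237569314 1.9608363093504015 [0.4  0.74 1.47 0.14 1.44 0.78] 39.780726030347616
```

Call:
{"name": "servo_tool", "arguments": {
  "steps": [
    [[0, 0, 0], [-1.49, -0.17, -2.6], -1],
    [[0, 0, 0], [-1.49, -0.17, -2.6], -1],
    [[0, 0, 0], [-1.49, -0.17, -2.6], -1],
    [[0, 0, 0], [-1.49, -0.17, -2.6], -1],
    [[0, 0, 0], [-1.49, -0.17, -2.6], -1],
    [[0, 0, 0], [0, 0, 0], -1],
    [[0, 0, 0], [0, 0, 0], -1],
    [[0, 0, 0], [0, 0, 0], -1]
  ]
}}

```text
t: 19.78
ee_pos: [506.0, 272.6, 110.6]
orientation: [-2.612, -1.225, 0.733]
ft_force: [0.8, -1.6, 2.1]
width: 39.3
grasp_force: 30.0
```

```bash
python3 m.py
```

```text
19.7833 [505.96927571 272.57979541 110.61465156] [ 0.80641143 -1.56075539  2.0569019 ] [-0.46791163 -0.22018043  0.14848235] -0.11651664793803586 turn 2.215773162291085 2.215536282661088 [0.4  0.74 1.47 0.14 1.44 1.04] 39.33785686634401
```

Call:
{"name": "servo_tool", "arguments": {
  "steps": [
    [[0, 0, 0], [-0.99, -0.11, -1.73], -1],
    [[0, 0, 0], [-0.99, -0.11, -1.73], -1],
    [[0, 0, 0], [-0.99, -0.11, -1.73], -1],
    [[0, 0, 0], [-0.99, -0.11, -1.73], -1],
    [[0, 0, 0], [-0.99, -0.11, -1.73], -1],
    [[0, 0, 0], [0, 0, 0], -1],
    [[0, 0, 0], [0, 0, 0], -1],
    [[0, 0, 0], [0, 0, 0], -1]
  ]
}}

```text
t: 20.45
ee_pos: [506.3, 273.0, 110.5]
orientation: [-2.743, -1.006, 0.76]
ft_force: [3.3, -1.3, -0.3]
width: 39.4
grasp_force: 30.0
```

```bash
python3 m.py
```

```text
20.45 [506.33509153 272.96877034 110.45691942] [ 3.27817273 -1.30238538 -0.32098547] [ 0.18859429 -0.67785974  0.78875687] 0.7381568081306611 turn 2.38937338581926 2.3891180545701767 [0.4  0.74 1.47 0.14 1.44 1.21] 39.382317191006855
```

Call:
{"name": "servo_tool", "arguments": {
  "steps": [
    [[0, 0, 0], [3.48, 0.4, 6.06], -1],
    [[0, 0, 0], [3.48, 0.4, 6.06], -1],
    [[0, 0, 0], [3.48, 0.4, 6.06], -1],
    [[0, 0, 0], [3.48, 0.4, 6.06], -1],
    [[0, 0, 0], [3.48, 0.4, 6.06], -1],
    [[0, 0, 0], [3.48, 0.4, 6.06], -1],
    [[0, 0, 0], [3.48, 0.4, 6.06], -1],
    [[0, 0, 0], [3.48, 0.4, 6.06], -1]
  ]
}}

```text
t: 21.12
ee_pos: [505.9, 273.2, 110.7]
orientation: [-1.824, -2.044, 0.548]
ft_force: [2.0, 0.7, 1.7]
width: 39.6
grasp_force: 30.0
```

Call:
{"name": "servo_tool", "arguments": {
  "steps": [
    [[0, 0, 0], [3.48, 0.4, 6.06], -1],
    [[0, 0, 0], [3.48, 0.4, 6.06], -1],
    [[0, 0, 0], [3.48, 0.4, 6.06], -1],
    [[0, 0, 0], [1.24, 0.14, 2.17], -1],
    [[0, 0, 0], [0, 0, 0], -1],
    [[0, 0, 0], [0, 0, 0], -1],
    [[0, 0, 0], [0, 0, 0], -1],
    [[0, 0, 0], [0, 0, 0], -1]
  ]
}}

```text
t: 21.78
ee_pos: [505.7, 273.1, 110.8]
orientation: [-1.351, -2.324, 0.432]
ft_force: [1.9, 1.2, 5.2]
width: 39.2
grasp_force: 30.0
```

```bash
python3 m.py
```

```text
21.7833 [505.71513134 273.13940274 110.78467186] [1.9193265  1.19443084 5.16739796] [ 0.0862573   0.04344398 -0.12937984] -0.06669676041365365 turn 1.004540756308459 1.0044334195963502 [ 0.4   0.74  1.47  0.14  1.44 -0.17] 39.24379013980103
```

Call:
{"name": "servo_tool", "arguments": {
  "steps": [
    [[0, 0, 0], [0, 0, 0], 0.2],
    [[0, 0, 0], [0, 0, 0], 0.6],
    [[0, 0, 0], [0, 0, 0], 0.9],
    [[0, 0, 0], [0, 0, 0], 0.9],
    [[0, 0, 0], [0, 0, 0], 0.9],
    [[0, 0, 0], [0, 0, 0], 0.9],
    [[0.005, 0.0006, 0.0087], [0, 0, 0], 0.9],
    [[0.01, 0.0011, 0.0173], [0, 0, 0], 0.9]
  ]
}}

```text
t: 22.45
ee_pos: [519.1, 274.0, 135.5]
orientation: [-1.348, -2.321, 0.437]
ft_force: [-0.5, 0.8, 0.6]
width: 82.9
grasp_force: 0.0
```

Call:
{"name": "servo_tool", "arguments": {
  "steps": [
    [[0.015, 0.0017, 0.026], [0, 0, 0], 0.9],
    [[0.015, 0.0017, 0.026], [0, 0, 0], 0.9],
    [[0.015, 0.0017, 0.026], [0, 0, 0], 0.9],
    [[0.015, 0.0017, 0.026], [0, 0, 0], 0.9],
    [[0, -0.04, 0], [0, 0, 0], 0.9],
    [[0, -0.04, 0], [0, 0, 0], 0.9],
    [[0, -0.04, 0], [0, 0, 0], 0.9],
    [[0, -0.04, 0], [0, 0, 0], 0.9]
  ]
}}

```text
t: 23.12
ee_pos: [580.9, 119.8, 241.4]
orientation: [-1.35, -2.326, 0.432]
ft_force: [-0.3, -0.3, 0.7]
width: 83.3
grasp_force: 0.0
```

```bash
python3 m.py; python3 - <<'E'
from h import *
T=grab('top');S=grab('side')
o=np.zeros((520,800,3),np.uint8);a=cv2.resize(S['color'][230:295,212:262],(400,520),interpolation=cv2.INTER_CUBIC);b=cv2.resize(T['color'][170:225,130:190],(400,367),interpolation=cv2.INTER_CUBIC)
o[:,:400]=a;o[:367,400:]=b;cv2.imwrite('pics/dial2.png',o)
# rectify side view onto flange-top / face planes, dial upright
N=np.array([.497,.057,.866]);c=np.array([501.1,272.3,102.4]);yl=np.array([.114,-.9935,0]);up=np.cross(N,-yl);print('up',up)
for n,im in(('top',T),('side',S)):
    f=384/2/np.tan(np.radians(float(im['vertical_fov']))/2);K=np.array([[f,0,float(im['cx'])],[0,f,float(im['cy'])],[0,0,1]])
    outs=[]
    for h in(0,6,35):
        w=[c+h*N+a*yl+b*up for a,b in((60,60),(-60,60),(-60,-60),(60,-60))]
        uv=cv2.projectPoints(np.array(w).reshape(-1,1,3),np.float64(im['rvec']),np.float64(im['tvec']),K,None)[0].reshape(-1,2)
        H=cv2.getPerspectiveTransform(uv.astype(np.float32),np.float32([[0,0],[260,0],[260,260],[0,260]]));outs.append(cv2.warpPerspective(im['color'],H,(260,260),flags=cv2.INTER_CUBIC))
    r=np.hstack(outs); allr=r if n=='top' else np.vstack([allr,r])
cv2.imwrite('pics/rect.png',allr)
E
```

```text
23.1167 [580.92946155 119.81977506 241.36065733] [-0.29849023 -0.33291989  0.73930279] [-0.00623189 -0.22393848  0.07634284] 0.05025115841757239 turn 1.0031028651269593 1.0029960805297675 [ 0.17  0.63  1.34  0.03  1.7  -0.35] 83.34819314837411
up [-0.860371  -0.098724   0.5002675]
```

View pics/rect.png

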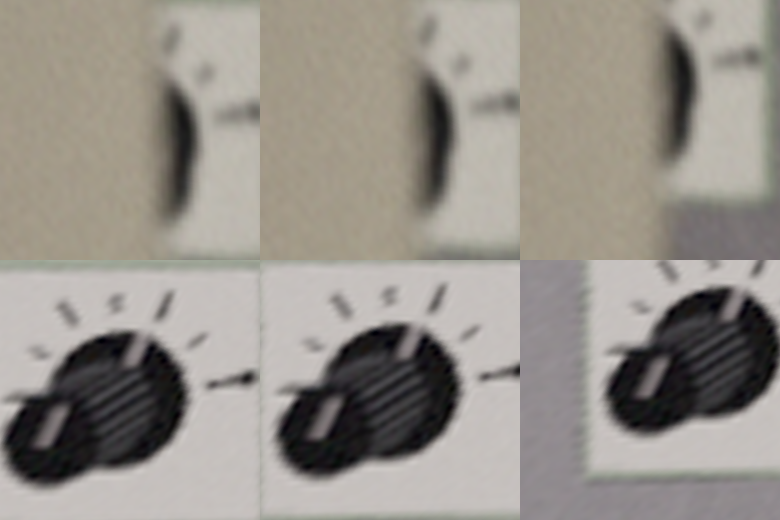

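The rectified side view shows the pointer aimed at the long 20 tick, which sits at about (165,305) in the lower-left panel. I'll measure that angle numerically and check the lid and coupon as well.

```bash
python3 - <<'E'
from h import *
r=cv2.imread('pics/rect.png')[260:].astype(int).min(2);s=260/120
for i,h,lo,hi in((1,6,22,30),(2,35,0,17)):
    p=r[:,260*i:260*i+260];v,u=np.mgrid[:260,:260];x=(u-129.5)/s;y=(129.5-v)/s;rr=np.hypot(x,y)
    # restrict away from the knob parallax
    m=(rr>lo)&(rr<hi)&(p>95)&((y>0)|(i==2));pts=np.c_[x[m],y[m]];c=pts.mean(0);d=np.linalg.svd(pts-c)[2][0];d*=np.sign(d[1])
    print(h,m.sum(),c,'angle by pos',np.pi/2+np.arctan2(c[0],c[1]),'by line dir',np.pi/2+np.arctan2(d[0],d[1]))
c=np.array([534.5,-274]);y=np.radians(-2.8);R=np.array([[np.cos(y),-np.sin(y)],[np.sin(y),np.cos(y)]])
X=cloud(load('side')).reshape(-1,3);X=X[np.isfinite(X[:,2])];q=np.c_[(X[:,:2]-c)@R,X[:,2]]
m=q[(q[:,0]>-65)&(q[:,0]<50)&(abs(q[:,1])<55)&(q[:,2]<110)&(q[:,2]>45)];print(len(m),np.polyfit(m[:,0],m[:,2],1),m[:,2].mean())
E
```

```text
6 313 [ 2.67264684 24.22339641] angle by pos 1.680685139727672 by line dir 3.109984086828206
35 348 [1.64721485 5.5132626 ] angle by pos 1.8611271945143546 by line dir 2.062970240348919
658 [2.08957631e-03 6.21988151e+01] 62.182684705201105
```

The lid is level (slope 0.002). The timer reads about 2.0 on all three measures: 2.015 counted back from the stop, and 1.90 and 2.06 from the pointer image. The gripper is clear of everything, so I'm handing in.

```bash
python3 -c "
from workcell import close_job
print(close_job())"
```

```text
the job is handed in; nothing more can be done
None
```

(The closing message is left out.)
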